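# Pop a box out of the spring dispenser and trap it

## Task

Get the small staples box ready to be taken from the spring dispenser on the counter: press the release key beside the lane's mouth all the way down with one fingertip and, as the spring shoots the box out, stop it with the other finger held ready in front of the mouth, so that the box sticks out about 1 to 4 cm and does not slide away. Nothing is gripped or lifted, the things standing around stay where they are, and the program finishes while still holding: a finger keeps the box still against its spring.

Things in the scene. Friction and masses are not known exactly. Their poses are not given: they have to be found in the camera images.
- dispenser: Grey and aluminium box dispenser fixed to the counter, 154 x 118 x 35 mm. Origin: on the counter, under the middle of the lane's mouth, where the waiting box's front face is. Its -x is the way the box pops out (roughly towards the robot), z up. Behind the mouth (x +2 to +96 mm) a lane, floor 12 mm up, between 3 mm walls with inner faces at y = +-22 mm, tops 35 mm up.
- apron_mid (a point): Point on the flat open apron in front of the lane, over which the box slides out: at x = -25 mm, y = 0, z = 12 mm in the dispenser's frame. The apron spans x = -7 to -55 mm, y = +-27 mm. A finger to stop the box must stand over it before the key goes down, not yet touching the box; its tip may hang well above the apron, as long as it is below the box's top (40 mm up).
- key_top (a point): Centre of the top of the release key, a flat white square pad 30 x 30 mm beside the apron on the dispenser's +y side: at x = -25, y = +58, z = 30 mm in its frame while up, so 58 mm across from apron_mid. Part of the key is a steel gate bar across the mouth (x = -5 to 0 mm, y = -24 to +68 mm, standing 6 mm above the lane floor) that holds the box back and sinks with the key.
- release_key (a joint): Downward travel of the release key and its gate: 0 = up (box held), 0.009 m = fully down (pad top then 21 mm above the counter). The box is freed at about 0.006 m. Takes about 4 to 5 N and stays down once pressed.
- staples_box: Small yellow card box, 40 (its x) x 62 (its y) x 28 mm high, about 0.1 kg, long side along the lane. Origin: centre of its underside; starts at x = +31, z = 12 mm in the dispenser's frame, top 40 mm above the counter. A spring pusher presses it forward with about 3.3 N over 66 mm; once freed it shoots right out in about a quarter of a second unless something is in its way.
- stamp: Brown wooden hand stamp, 27 x 56 mm, 74 mm high, loose bystander standing beside or behind the dispenser. Origin: centre of its underside.
- spool: Spool of black thread, 30 mm across, 55 mm high, loose bystander standing upright. Origin: centre of its underside.
- tape_measure: Round tape measure lying flat, 52 x 58 mm, 15 mm high, loose bystander. Origin: centre of its underside.

How it is judged:
By the outcome, as a careful person would: the job done as asked, in the order asked, and still so for the second after the job is handed in, while the arm keeps its last pose, push and grip.
It also fails if it takes over 32 s, if anything falls off the work surface, if the arm or the gripper's body presses on something with over 40 N, if the wrist force passes 120 N, or if a joint passes its speed limit or range.

## Robot

A 6-joint arm with a two-finger parallel gripper is mounted at the origin on a cart in front of the work surface, level with it; the furniture and walls round the work are solid. World frame = base frame: x ahead of the robot, y to its left, z up, the work surface at z = 0. Lengths are in m, angles in rad, forces in N, time in s.
With the tool pointing down it reaches from about 0.35 to 0.975 m from the base axis. Payload 4.9 kg.
Tool frame: the origin (TCP) lies at the very end of the fingers, on their centre line; the grasp point (between the pads) lies 19 mm behind it; z points along the fingers, y is the line along which they close (so a half turn about z gives the same grasp; the last joint's range is limited). The gripper opens to 85 mm and grips with 20 to 120 N. Pads are 22 mm wide; open, the fingers measure 114 mm over their backs; the gripper's body (76 mm by 85 mm) begins 54 mm behind the grasp point. The pads swing forward as they close: fully open they stand 13 mm farther back than shut.
Start: joints at [1.213, 0.053, 1.613, -0, 1.476, -0.119], TCP at [0.148, 0.607, 0.231] pointing down, gripper open.
Joint ranges: [-3.01, 3.01], [-1.01, 2.22], [0.06, 2.58], [-1.02, 4.17], [0.09, 2.62], [-3.14, 3.14]. Speed limits (rad/s): [2.57, 2.57, 3.14, 3.14, 3.14, 3.14].

## Interface

Orientations are given as a rotation vector (axis times angle).
In Python, from station import ctrl, imaging gives the robot as it stands.
- The arm moves only by the tool play_rows, never from a script. Its argument "series" is a list of rows, each a list of 3 entries, a list of its own where there are three numbers: the opening, from 0 (shut) to 1 (fully open), then the shift along the tool's x, y, z each as a share of 0.05 m, from -1 to 1, then the turn, a rotation vector about the tool's x, y, z each as a share of 8 degrees, from -1 to 1. In form: [[grip, [dx, dy, dz], [ax, ay, az]], ...]. A call has 1 to 8 rows; each row shifts and turns the commanded pose from where the row before left it, along the tool's axes as they then stand; what a row does not reach is not made up. A row lasts 1/8 s, in which the tool goes at most 62.5 mm and 10.7 degrees, less where a joint would pass 70% of its speed; a pose out of reach is approached as far as the arm can. A call with a number of a shift or a turn outside -1 to 1 is refused whole. A call with a gripper value outside its range is refused whole. The fingers move at their own pace and stop on an object; "force" is the grip in N (left out, the last holds). Time passes only in rows, so rows that do not move let the fingers close. It gives the time, the measured TCP pose, the force, the opening and the grip force at its end, in the units of the state.
- ctrl.get_obs(): the state, without advancing time (a new reading comes with each control period).
- imaging.get_image(name): name is "scene" or "top"; returns a dict with "color" (384x512x3 uint8, blue, green, red), "fx", "fy", "cx", "cy" (pixels), "D" ([k1, k2, p1, p2, k3] as OpenCV has them; the pictures are not rectified), "extrinsics" (4x4, takes a point from world to camera coordinates). Camera axes: x right, y down, z forward; pixel columns grow to the right and rows downward; lengths in m; the calibration is good to about 2 mm. A picture is of the moment at which its call begins. There is no depth.
- ctrl.finish_job(): hands the job in; it is judged then, once.
The state is a dict: "t": time; "q": joint angles; "dq": joint speeds; "effort": joint torques, N m; "tool_pos": TCP position; "tool_rot": TCP orientation; "contact_force": force on the tool from outside, world axes, zero at the start; "wrist_torque": the same for the moment, N m; "opening": finger opening in m; "grip_force": force on a finger pad.
Only numpy, scipy, OpenCV 4.12 (cv2) and the standard library are available. Lean on these libraries where they do the work, as an engineer would, in place of code of your own. Each camera call takes 0.05 s, during which the arm holds its last target. There are 200 camera calls.

## Working session

There is one attempt and no reset: what is moved stays moved. The work goes in short steps, Python scripts to look and compute and a tool call to move; the robot and the scene stay as the last step left them, time stands still between calls to the robot, and variables do not carry over. Pictures are saved under pics/ and viewed, at most 10 in all, crops included, and the job is handed in when it is done.

Besides the shell and the picture viewer there is one more tool, called after "Emit:" as name(argument=value, ...), one argument or row to a line, values as JSON. play_rows: Moves the arm, as the interface text tells. Shift numbers are shares of 0.05 m and turn numbers shares of 8 degrees, none past 1 either way. Its arguments: {"type":"object","properties":{"series":{"type":"array"},"force":{"type":"number"}},"required":["series"]}

```bash
mkdir -p pics
python3 - <<'E'
from station import ctrl, imaging
import cv2, numpy as np
np.set_printoptions(precision=4,suppress=True)
for n in("scene","top"):
    d=imaging.get_image(n); cv2.imwrite(f"pics/{n}0.png",d["color"])
    print(n,d["fx"],d["fy"],d["cx"],d["cy"],d["D"]);print(np.array(d["extrinsics"]))
o=ctrl.get_obs();print(o)
E
```

```text
scene 468.4228838980803 468.4228838980803 260.5762813512584 191.0215783541804 [-0.1843  0.      0.      0.      0.    ]
[[-0.5356 -0.8445  0.0068  0.2979]
 [-0.5229  0.3253 -0.7879  0.3642]
 [ 0.6632 -0.4255 -0.6157  0.4781]
 [ 0.      0.      0.      1.    ]]
top 438.31138919133076 438.31138919133076 254.48123991067996 203.05399093505244 [-0.1385  0.      0.      0.      0.    ]
[[-0.0101 -0.9999 -0.0032 -0.012 ]
 [-0.9993  0.0102 -0.0364  0.6039]
 [ 0.0364  0.0029 -0.9993  1.0258]
 [ 0.      0.      0.      1.    ]]
{'t': 0.1, 'q': array([ 1.213 ,  0.0533,  1.6142, -0.    ,  1.476 , -0.119 ]), 'dq': array([-0.0006, -0.0012, -0.003 ,  0.0013, -0.0004, -0.0011]), 'effort': array([ -0.0014, -39.4904, -37.1363,  -0.0002,   0.004 ,  -0.    ]), 'tool_pos': array([0.1476, 0.6067, 0.2302]), 'tool_rot': array([-0.3742, -3.1188,  0.0029]), 'contact_force': array([-0.3854,  0.3255, -0.9665]), 'wrist_torque': array([0.0216, 0.0053, 0.0142]), 'grip_force': 0.0, 'opening': 0.0854808824390408}
```

View pics/scene0.png

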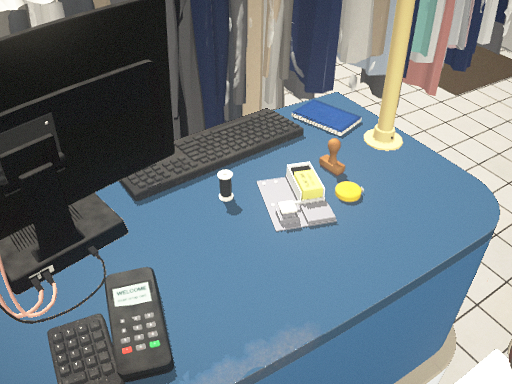

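View pics/top0.png

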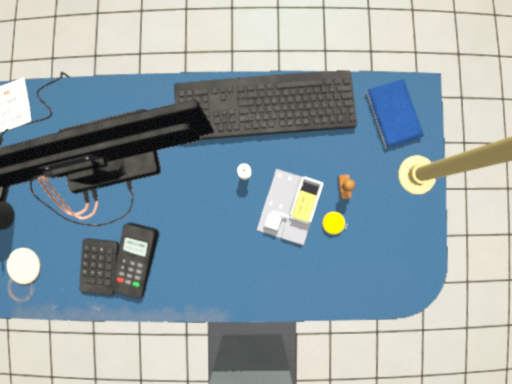

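The pictures show the dispenser around top pixel (290,208) and scene pixel (297,202). The spool is to its left, with the stamp and tape measure to its right. Next I'll enlarge both.

Run:
```python
import cv2
a=cv2.imread("pics/top0.png")[155:255,225:365]; b=cv2.imread("pics/scene0.png")[130:240,210:370]
a=cv2.resize(a,None,fx=5.7,fy=5.7,interpolation=cv2.INTER_CUBIC);b=cv2.resize(b,None,fx=5,fy=5,interpolation=cv2.INTER_CUBIC)
cv2.imwrite("pics/topc.png",a);cv2.imwrite("pics/scenec.png",b)
```

```text
(no output)
```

View pics/topc.png

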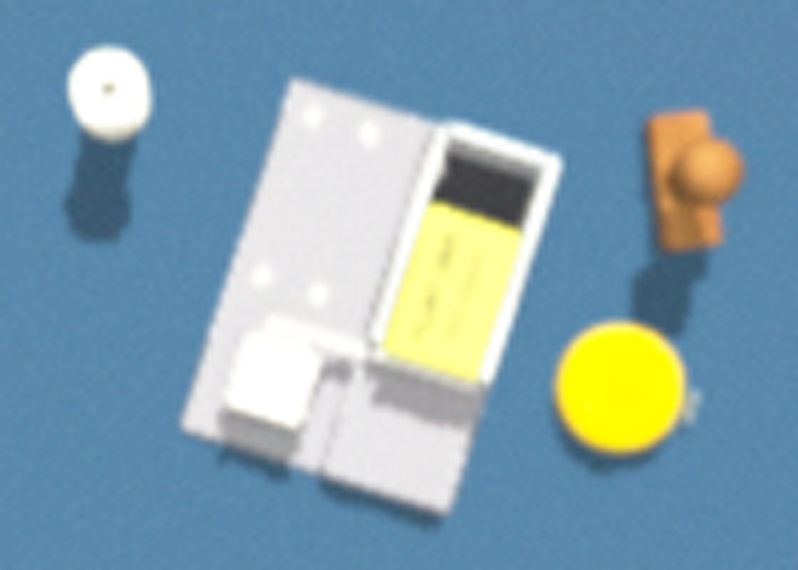

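View pics/scenec.png

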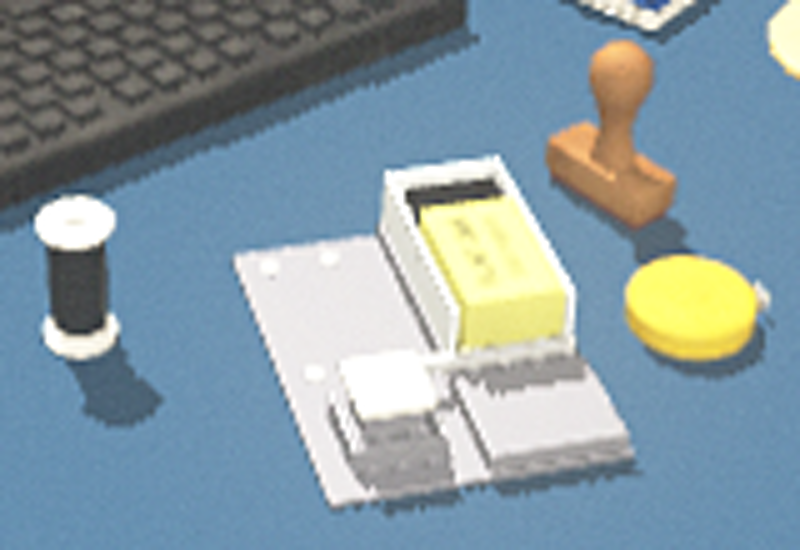

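```bash
cat > fit.py <<'E'
from station import ctrl, imaging
import cv2, numpy as np
from scipy.optimize import least_squares
np.set_printoptions(precision=4,suppress=True)
P={"pfl":(-40,73,30),"pfr":(-40,43,30),"pbr":(-10,43,30),
"bfl":(0,20,40),"bfr":(0,-20,40),"brr":(62,-20,40),"brl":(62,20,40),
"afl":(-55,27,12),"afr":(-55,-27,12),"wr":(96,-25,35),"wl":(96,25,35)}
T={"pfl":(222,405),"pfr":(298,428),"pbr":(322,350),"bfl":(383,352),"bfr":(482,383),"brr":(523,230),"brl":(433,203),"afl":(322,475),"afr":(443,512),"wr":(560,157),"wl":(445,122)}
S={"pfl":(360,420),"pfr":(440,405),"pbr":(428,352),"bfl":(465,307),"bfr":(563,293),"brr":(515,197),"brl":(418,207),"afl":(488,463),"afr":(632,445),"wr":(500,157),"wl":(386,172)}
V=[]
for n,D,f,off in(("top",T,5.7,(225,155)),("scene",S,5,(210,130))):
    d=imaging.get_image(n);E=np.array(d["extrinsics"])
    K=np.array([[d["fx"],0,d["cx"]],[0,d["fy"],d["cy"]],[0,0,1]])
    uv=np.array([(np.array(D[k])+.5)/f-.5+off for k in P])
    V.append((E,K,np.array(d["D"]),uv))
L=np.array(list(P.values()))/1000
def W(p):
    c,s=np.cos(p[2]),np.sin(p[2]);return L@np.array([[c,-s,0],[s,c,0],[0,0,1]]).T+[p[0],p[1],p[3]]
def r(p,vs=V):
    return np.concatenate([(cv2.projectPoints(W(p),cv2.Rodrigues(E[:3,:3])[0],E[:3,3],K,D)[0][:,0]-uv) for E,K,D,uv in vs]).ravel()
for vs in(V,V[:1],V[1:]):
    R=least_squares(r,[.55,-.1,-.3,0],args=(vs,),loss="soft_l1");print(R.x,R.cost)
R=least_squares(r,[.55,-.1,-.3,0],loss="soft_l1");p=R.x
print(r(p).reshape(-1,11,2).round(1).tolist())
for n,q in(("mouth",(0,0,0)),("apron",(-25,0,12)),("key",(-25,58,30))):
    c,s=np.cos(p[2]),np.sin(p[2]);q=np.array(q)/1000;print(n,p[0]+c*q[0]-s*q[1],p[1]+s*q[0]+c*q[1],q[2]+p[3])
# per-point triangulation heights
A,B=[cv2.undistortPoints(v[3][:,None],v[1],v[2])[:,0] for v in V]
X=cv2.triangulatePoints(V[0][0][:3],V[1][0][:3],A.T,B.T);X=(X[:3]/X[3]).T
for k,x in zip(P,X):print(k,P[k][2],(x*1000).round(1))
E
python3 fit.py
```

```text
[ 0.5656 -0.123  -0.3258 -0.    ] 7.640567998110632
[ 0.5656 -0.1221 -0.3238  0.0104] 1.8385464815025716
[ 0.5553 -0.1147 -0.3279  0.0102] 4.4207869000045825
[[[1.0, -0.3], [-0.0, -0.3], [-0.2, 1.1], [0.2, -0.3], [-0.7, -0.4], [0.3, 0.9], [-0.3, 0.3], [-0.1, -0.5], [0.4, 0.0], [0.0, 0.6], [-0.2, 0.0]], [[-0.1, -0.9], [-0.2, -0.4], [-2.5, 0.1], [0.5, -0.1], [1.0, -0.3], [0.1, 0.5], [0.3, 1.1], [0.5, -0.6], [-0.6, -1.5], [-0.1, 0.8], [-0.6, 0.9]]]
mouth 0.5655533173752026 -0.12304308245539476 -9.243777139861196e-06
apron 0.5418687348534901 -0.11504054843346234 0.011990756222860138
key 0.5604346137843733 -0.06009231698308911 0.029990756222860137
pfl 30 [550.  -39.4  29.5]
pfr 30 [540.8 -69.5  29.6]
pbr 30 [570.7 -82.1  28.4]
bfl 40 [ 571.6 -103.2   40.3]
bfr 40 [ 559.4 -142.2   39.1]
brr 40 [ 619.5 -161.8   40.2]
brl 40 [ 631.4 -124.1   42.1]
afl 12 [521.3 -79.4  11.5]
afr 12 [ 504.1 -131.2    8.7]
wr 35 [ 649.4 -177.7   36.4]
wl 35 [ 664.1 -130.7   37.3]
```

```bash
cat > rel.py <<'E'
from station import ctrl
import numpy as np, sys
from scipy.spatial.transform import Rotation as Ro
np.set_printoptions(precision=4,suppress=True)
o=ctrl.get_obs();R=Ro.from_rotvec(o["tool_rot"]);z=float(sys.argv[1])
D=Ro.from_euler("z",-.3255).as_matrix()
t=np.array([.5656,-.1230,0])+D@np.array([-.028,.029,z])
print("t",o["t"],"q",o["q"],"open",o["opening"],"F",o["contact_force"])
print("dispenser-frame tcp mm",1000*D.T@(o["tool_pos"]-[.5656,-.1230,0]))
print("target",t,"shift units",R.inv().apply(t-o["tool_pos"])/.05)
for s in(1,-1):
    G=Ro.from_matrix(np.column_stack([s*D[:,0],-s*D[:,1],[0,0,-1]]))
    print(s,"turn units",(R.inv()*G).as_rotvec()/np.radians(8))
E
python3 rel.py 0.15
```

```text
t 0.2 q [ 1.213   0.0531  1.6138  0.      1.476  -0.119 ] open 0.0851238255180663 F [-0.2182  0.2474  0.8943]
dispenser-frame tcp mm [-629.3626  557.9349  230.5285]
target [ 0.5483 -0.0866  0.15  ] shift units [-11.0661 -11.5786   1.6235]
1 turn units [  0.0012  -0.014  -21.8789]
-1 turn units [-0.0092 -0.0008  0.6211]
```

Emit:
play_rows(
  series=[
    [0.51, [-0.3, -0.3, 0], [0, 0, 0]],
    [0.51, [-0.65, -0.65, 0], [0, 0, 0]],
    [0.51, [-0.65, -0.65, 0], [0, 0, 0.1]],
    [0.51, [-0.65, -0.65, 0], [0, 0, 0.1]],
    [0.51, [-0.65, -0.65, 0], [0, 0, 0.1]],
    [0.51, [-0.65, -0.65, 0], [0, 0, 0.1]],
    [0.51, [-0.65, -0.65, 0], [0, 0, 0.1]],
    [0.51, [-0.65, -0.65, 0], [0, 0, 0.1]],
  ],
)

```text
t: 1.2
tool_pos: [0.3181, 0.3072, 0.2312]
tool_rot: [0.506, 3.1, -0.0]
contact_force: [0.0, -0.6, -0.2]
opening: 0.0437
grip_force: 0.0
```

Emit:
play_rows(
  series=[
    [0.51, [-0.65, -0.65, 0], [0, 0, 0]],
    [0.51, [-0.65, -0.65, 0], [0, 0, 0]],
    [0.51, [-0.65, -0.65, 0], [0, 0, 0]],
    [0.51, [-0.65, -0.65, 0], [0, 0, 0]],
    [0.51, [-0.65, -0.65, 0], [0, 0, 0]],
    [0.51, [-0.65, -0.65, 0], [0, 0, 0]],
    [0.51, [-0.65, -0.65, 0], [0, 0, 0]],
    [0.51, [-0.4, -0.4, 0], [0, 0, 0]],
  ],
)

```text
t: 2.2
tool_pos: [0.4738, -0.0063, 0.2311]
tool_rot: [-0.508, -3.1, 0.001]
contact_force: [0.7, -0.5, -0.2]
opening: 0.0436
grip_force: 0.0
```

```bash
python3 rel.py 0.08
```

```text
t 2.2 q [-0.1702 -0.3224  1.9527 -0.0005  1.5114 -1.416 ] open 0.043584605328813045 F [ 0.6525 -0.4756 -0.2026]
dispenser-frame tcp mm [-124.2999   81.2173  231.1296]
target [ 0.5483 -0.0866  0.08  ] shift units [-1.9255 -1.0437  3.0231]
1 turn units [  0.0002  -0.0057 -22.4965]
-1 turn units [-0.0036 -0.0001  0.0035]
```

Emit:
play_rows(
  series=[
    [0.51, [-0.3, -0.2, 0.6], [0, 0, 0]],
    [0.51, [-0.4, -0.3, 0.8], [0, 0, 0]],
    [0.51, [-0.4, -0.3, 0.8], [0, 0, 0]],
    [0.51, [-0.2, -0.1, 0.6], [0, 0, 0]],
    [0.51, [0, 0, 0], [0, 0, 0]],
    [0.51, [0, 0, 0], [0, 0, 0]],
    [0.51, [0, 0, 0], [0, 0, 0]],
  ],
)

```text
t: 3.08
tool_pos: [0.5223, -0.0671, 0.0934]
tool_rot: [0.503, 3.098, -0.001]
contact_force: [-0.0, 0.6, 0.1]
opening: 0.0435
grip_force: 0.0
```

```bash
python3 rel.py 0.08
```

```text
t 3.075 q [-0.2691 -0.0569  1.9624 -0.      1.2326 -1.5177] open 0.04352881387129098 F [-0.0279  0.6374  0.103 ]
dispenser-frame tcp mm [-58.9202  39.1504  93.4325]
target [ 0.5483 -0.0866  0.08  ] shift units [-0.6168 -0.2051  0.2707]
1 turn units [ -0.0387   0.0017 -22.4759]
-1 turn units [0.0011 0.0247 0.0241]
```

Emit:
play_rows(
  series=[
    [0.51, [-0.3, -0.1, 0.1], [0, 0, 0]],
    [0.51, [-0.3, -0.1, 0.15], [0, 0, 0]],
    [0.51, [0, 0, 0], [0, 0, 0]],
    [0.51, [0, 0, 0], [0, 0, 0]],
  ],
)

```text
t: 3.58
tool_pos: [0.5467, -0.0856, 0.0796]
tool_rot: [0.504, 3.1, -0.0]
contact_force: [-0.1, 0.5, 0.7]
opening: 0.0436
grip_force: 0.0
```

```bash
python3 rel.py 0.04
python3 - <<'E'
from station import imaging
import cv2,numpy as np
a=imaging.get_image("top")["color"][155:255,225:365]; b=imaging.get_image("scene")["color"][130:240,210:370]
a=cv2.resize(a,(560,400),interpolation=cv2.INTER_CUBIC);b=cv2.resize(b,None,fx=5,fy=5,interpolation=cv2.INTER_CUBIC)
cv2.imwrite("pics/top1.png",a);cv2.imwrite("pics/scene1.png",b)
E
```

```text
t 3.575 q [-0.2899  0.0268  1.9052  0.0001  1.2087 -1.5386] open 0.043630975948372626 F [-0.1258  0.4882  0.6697]
dispenser-frame tcp mm [-29.8566  29.3504  79.6484]
target [ 0.5483 -0.0866  0.04  ] shift units [-0.0365 -0.0072  0.793 ]
1 turn units [ -0.0088   0.0013 -22.4763]
-1 turn units [0.0008 0.0056 0.0237]
```

View pics/scene1.png

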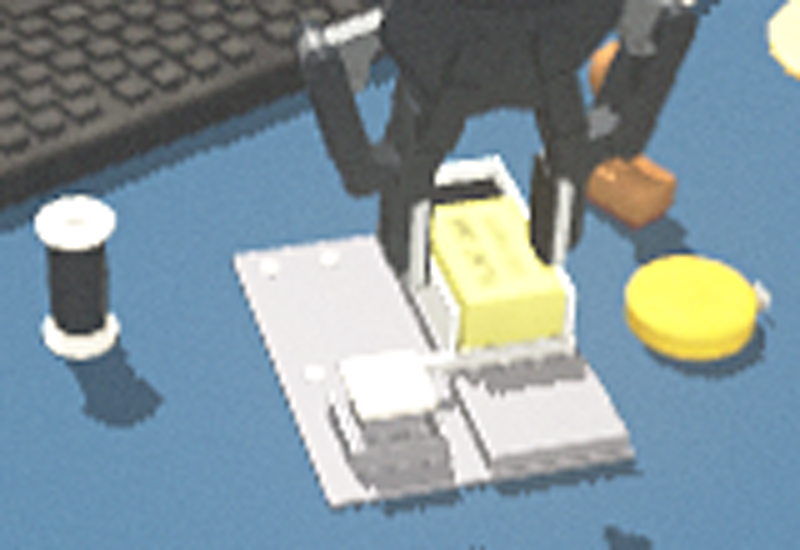

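The fingers hang above the dispenser, with tip ends at about crop pixels (405,278) and (560,258). I'll check these against the projected tips.

Run:
```python
from station import imaging,ctrl
import cv2,numpy as np
from scipy.spatial.transform import Rotation as Ro
d=imaging.get_image("scene");E=np.array(d["extrinsics"]);K=np.array([[d["fx"],0,d["cx"]],[0,d["fy"],d["cy"]],[0,0,1]])
o=ctrl.get_obs();R=Ro.from_rotvec(o["tool_rot"])
for s in(0,-.0045,-.009):
  for y in(-.0363,-.029,-.0218,.0218,.029,.0363):
    w=R.apply([0,y,s])+o["tool_pos"];u=cv2.projectPoints(w[None],cv2.Rodrigues(E[:3,:3])[0],E[:3,3],K,d["D"])[0].ravel()
    print(s,y,((u-[210,130]+.5)*5-.5).round())
```

```text
0 -0.0363 [572. 259.]
0 -0.029 [552. 262.]
0 -0.0218 [533. 265.]
0 0.0218 [417. 282.]
0 0.029 [397. 285.]
0 0.0363 [377. 288.]
-0.0045 -0.0363 [573. 249.]
-0.0045 -0.029 [553. 252.]
-0.0045 -0.0218 [534. 255.]
-0.0045 0.0218 [417. 272.]
-0.0045 0.029 [397. 275.]
-0.0045 0.0363 [377. 278.]
-0.009 -0.0363 [574. 239.]
-0.009 -0.029 [554. 242.]
-0.009 -0.0218 [535. 244.]
-0.009 0.0218 [418. 262.]
-0.009 0.029 [398. 264.]
-0.009 0.0363 [378. 267.]
```

View pics/top1.png

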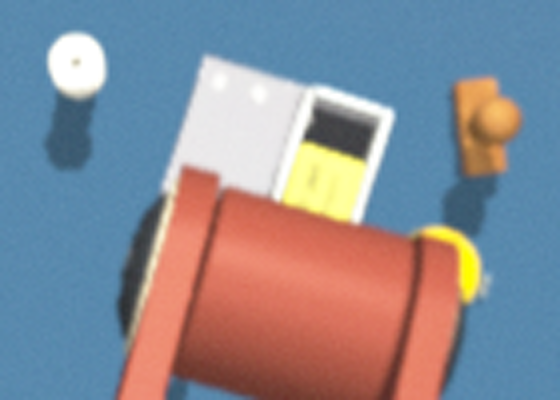

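The tips match the plan, set back about 4 mm. Next I'll go down to just above the key.

Emit:
play_rows(
  series=[
    [0.51, [0, 0, 0.3], [0, 0, 0]],
    [0.51, [0, 0, 0.4], [0, 0, 0]],
    [0.51, [0, 0, 0.2], [0, 0, 0]],
    [0.51, [0, 0, 0], [0, 0, 0]],
    [0.51, [0, 0, 0], [0, 0, 0]],
  ],
)

```text
t: 4.35
tool_pos: [0.547, -0.0861, 0.034]
tool_rot: [0.504, 3.101, -0.0]
contact_force: [-0.6, 0.2, -0.2]
opening: 0.0435
grip_force: 0.0
```

```bash
python3 rel.py 0.03
```

```text
t 4.35 q [-0.2905  0.0926  1.9236  0.      1.1251 -1.5387] open 0.0435328841290791 F [-0.5792  0.1786 -0.2212]
dispenser-frame tcp mm [-29.4661  29.018   33.956 ]
target [ 0.5483 -0.0866  0.03  ] shift units [-0.0293 -0.0004  0.0791]
1 turn units [ -0.0036   0.0002 -22.4791]
-1 turn units [0.0001 0.0023 0.0209]
```

Emit:
play_rows(
  series=[
    [0.51, [-0.02, 0, 0.08], [0, 0, 0]],
    [0.51, [0, 0, 0.06], [0, 0, 0]],
    [0.51, [0, 0, 0], [0, 0, 0]],
    [0.51, [0, 0, 0], [0, 0, 0]],
  ],
)

```text
t: 4.85
tool_pos: [0.5479, -0.0864, 0.0271]
tool_rot: [0.504, 3.1, -0.0]
contact_force: [2.8, -0.0, 0.7]
opening: 0.0438
grip_force: 0.4
```

Emit:
play_rows(
  series=[
    [0.51, [0, 0, 0.06], [0, 0, 0]],
    [0.51, [0, 0, 0.06], [0, 0, 0]],
    [0.51, [0, 0, 0], [0, 0, 0]],
    [0.51, [0, 0, 0], [0, 0, 0]],
  ],
)

```text
t: 5.35
tool_pos: [0.5474, -0.0862, 0.0205]
tool_rot: [-0.505, -3.1, -0.0]
contact_force: [-0.4, 1.4, 1.3]
opening: 0.0437
grip_force: 2.0
```

```bash
cat > look.py <<'E'
from station import imaging
import cv2,sys
b=imaging.get_image("scene")["color"][140:240,230:350]
cv2.imwrite(f"pics/{sys.argv[1]}.png",cv2.resize(b,(720,600),interpolation=cv2.INTER_CUBIC))
E
python3 look.py s2
```

```text
(no output)
```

View pics/s2.png

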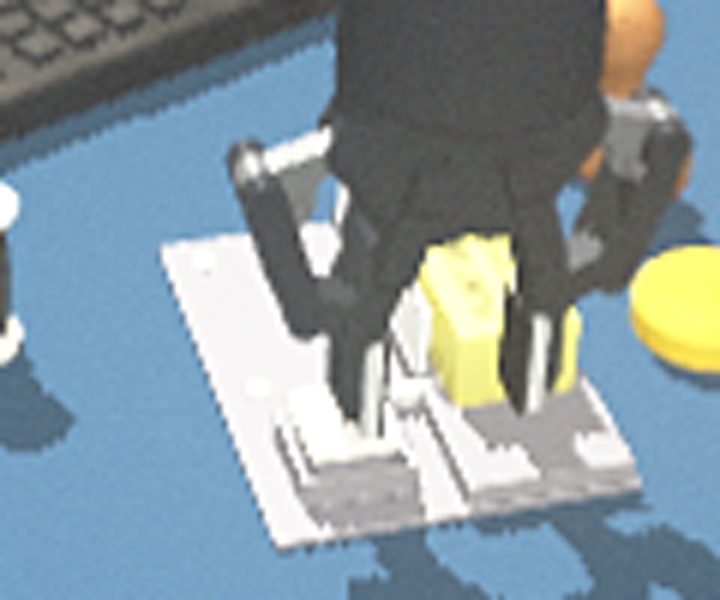

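The box has shot out onto the stop finger, moving its lower front edge about 17 mm, and the pad has dropped about 3.5 px (7–9 mm). I'll press on to make sure the key bottoms out.

Emit:
play_rows(
  series=[
    [0.51, [0, 0, 0.04], [0, 0, 0]],
    [0.51, [0, 0, 0], [0, 0, 0]],
    [0.51, [0, 0, 0], [0, 0, 0]],
  ],
)

```text
t: 5.78
tool_pos: [0.5473, -0.0862, 0.0188]
tool_rot: [-0.504, -3.1, -0.0]
contact_force: [-2.4, 1.1, 5.4]
opening: 0.0435
grip_force: 3.5
```

Emit:
play_rows(
  series=[
    [0.51, [0, 0, 0.04], [0, 0, 0]],
    [0.51, [0, 0, 0], [0, 0, 0]],
    [0.51, [0, 0, 0], [0, 0, 0]],
  ],
)

```text
t: 6.15
tool_pos: [0.5475, -0.0861, 0.0176]
tool_rot: [-0.504, -3.1, -0.001]
contact_force: [-5.3, 1.6, 9.5]
opening: 0.0435
grip_force: 6.9
```

Emit:
play_rows(
  series=[
    [0.51, [0, 0, 0.03], [0, 0, 0]],
    [0.51, [0, 0, 0], [0, 0, 0]],
    [0.51, [0, 0, 0], [0, 0, 0]],
    [0.51, [0, 0, 0], [0, 0, 0]],
  ],
)

```text
t: 6.65
tool_pos: [0.5475, -0.086, 0.017]
tool_rot: [-0.504, -3.099, -0.001]
contact_force: [-8.0, 3.2, 15.8]
opening: 0.0437
grip_force: 9.2
```

```bash
python3 look.py s3;python3 rel.py 0.02
```

```text
t 6.7 q [-0.2903  0.1214  1.9259  0.0006  1.096  -1.5388] open 0.043622440308399214 F [-8.3928  2.6254 14.8951]
dispenser-frame tcp mm [-28.927   29.2738  17.0112]
target [ 0.5483 -0.0866  0.02  ] shift units [-0.0184 -0.0055 -0.0598]
1 turn units [  0.0186   0.0049 -22.4791]
-1 turn units [ 0.0031 -0.0118  0.0209]
```

View pics/s3.png

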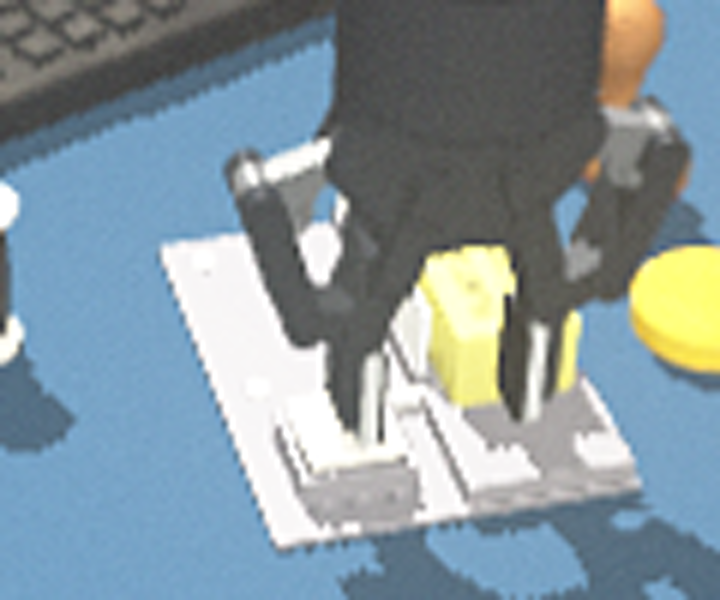

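The key is bottomed: the pad corner is at (318,475) and force is climbing steeply to 15 N. The box rests on the finger, with its lower front-left corner at (463,407). I'll check how far it sticks out, then hand in.

Run:
```python
from station import imaging,ctrl
import cv2,numpy as np
d=imaging.get_image("scene");E=np.array(d["extrinsics"]);K=np.array([[d["fx"],0,d["cx"]],[0,d["fy"],d["cy"]],[0,0,1]])
c,s=np.cos(-.3255),np.sin(-.3255);D=np.array([[c,-s,0],[s,c,0],[0,0,1]])
for nm,px,z in(("box",(463,407),.012),("pad fl",(318,475),.021)):
    u=(np.array(px)+.5)/6-.5+[230,140]
    r=cv2.undistortPoints(u[None,None],K,d["D"]).ravel();r=E[:3,:3].T@[*r,1];o=-E[:3,:3].T@E[:3,3]
    w=o+r*(z-o[2])/r[2];print(nm,(1000*D.T@(w-[.5656,-.123,0])).round(1))
```

```text
box [-16.2  16.1  12. ]
pad fl [-46.5  72.5  21. ]
```

```bash
python3 -c "
from station import ctrl
print(ctrl.finish_job())"
```

```text
the job is handed in; nothing more can be done
None
```

Job handed in at about 6.8 s: the key looks pressed fully down (about 15 N on it), and the box is held by the other finger, sticking out about 16 mm; no bystander was seen to move.

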